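# Mark the third lane of a bearing rack and load it

## Robot

A 6-joint arm with a two-finger parallel gripper is mounted at the origin on a cart in front of the work surface, level with it; the furniture and walls round the work are solid. World frame = base frame: x ahead of the robot, y to its left, z up, the work surface at z = 0. Lengths are in mm, angles in rad, forces in N, time in s.
With the tool pointing down it reaches from about 250 to 800 mm from the base axis. Payload 8.5 kg.
Tool frame: the origin (TCP) lies at the centre of the arm's flange, where the gripper is bolted on; the fingertips stand 173 mm ahead of it and the grasp point (between the pads) lies 155 mm ahead of it; z points along the fingers, y is the line along which they close (so a half turn about z gives the same grasp; the last joint's range is limited). The gripper opens to 85 mm and grips with 20 to 120 N. Pads are 22 mm wide; open, the fingers measure 114 mm over their backs; the gripper's body (76 mm by 85 mm) begins 54 mm behind the grasp point. The pads swing forward as they close: fully open they stand 13 mm farther back than shut.
Start: joints at [-1.35, 0.238, -0.013, 1.319, 0, 1.571], TCP at [114.973, -512.229, 404.676] pointing down, gripper open.
Joint ranges: [-2.66, 2.66], [-1.03, 1.9], [-1.14, 1.46], [-1.82, 2.27], [-1.45, 1.34], [-3.14, 3.14]. Speed limits (rad/s): [2.22, 2.22, 2.79, 3.14, 3.14, 3.14].

## Interface

Orientations are given as a unit quaternion [x, y, z, w].
In Python, from cell import * gives the robot as it stands.
- The arm moves only by the shell command python3 -m pendant 'ROWS' [FORCE]. ROWS is JSON, a list of rows, each an object with "fingers": the opening in per cent of the stroke, from 0 (shut) to 100 (fully open); "xyz": the shift along the world's x, y, z in cm, a list of three; "twist": the turn about the world's z in degrees. A call has 1 to 20 rows; each row shifts and turns the commanded pose from where the row before left it; what a row does not reach is not made up. A row lasts 1/10 s, in which the tool goes at most 50 mm and 8.59 degrees, less where a joint would pass 70% of its speed; a pose out of reach is approached as far as the arm can. A call is refused whole if a number of a shift passes 5 or a number of a turn 8.59, either way. A call with a gripper value outside its range is refused whole. The fingers move at their own pace and stop on an object; FORCE is the grip in N (left out, the last holds). Time passes only in rows, so rows that do not move let the fingers close. It gives the time, the measured TCP pose, the force, the opening and the grip force at its end, in the units of the state.
- sense(): the state, without advancing time (a new reading comes with each control period).
- snapshot(name): name is "scene" or "top" or "wrist"; returns a dict with "pixels" (480x640x3 uint8, red, green, blue), "range_z" (480x640 float32, mm along the optical axis (not along the pixel's ray), 0 where there is no reading), "camera_matrix" (3x3 intrinsics, pixels), "extrinsics" (4x4, takes a point from camera to world coordinates). Camera axes: x right, y up, looking along -z (the intrinsics and any distortion apply to the point x, -y, -z); pixel columns grow to the right and rows downward; lengths in mm; the calibration is good to about 2 mm. A picture is of the moment at which its call begins.
- hand_in(): hands the job in; it is judged then, once.
The state is a dict: "clock": time; "joints": joint angles; "dq": joint speeds; "joint_efforts": joint torques, N m; "tcp_pos": TCP position; "eef_rot": TCP orientation; "contact_force": force on the tool from outside, world axes, zero at the start; "ft_torque": the same for the moment, N m; "gripper_width": finger opening in mm; "finger_force": force on a finger pad.
Only numpy, scipy, OpenCV 4.12 (cv2) and the standard library are available. Lean on these libraries where they do the work, as an engineer would, in place of code of your own. Each camera call takes 0.05 s, during which the arm holds its last target. There are 200 camera calls.

## Task

Count along the bearing rack with a fingertip: starting from its end nearest the robot, push the marker on the rack's rail past the first two gaps and leave its tab opposite the third gap. Then push the bearing that lies out on the counter into that third gap, fully home against the back of the rack. Keep the bearing flat on the counter without lifting or carrying it, and leave the bearing already in the rack, the wrench and the pulley where they are.

Things in the scene. Friction and masses are not known exactly. Their poses are not given: they have to be found in the camera images.
- rack: Aluminium rack fixed at the robot's right, its row of gaps running away from the robot. Origin on the counter, mid-row, on the back stop's front face; x along the row away from the robot, y out of the open mouths (robot's left), z up. Back block y -40 to 0 mm, 30 mm high. 7 dividers, 5 mm thick, 22 high, every 50 mm from x -150 to 150, reach from y 0 to round tips at y 42.5.
- first_gap (a point): Middle of the open mouth of the first gap (the one nearest the robot), on the counter, at rack x = -125, y = 42.5 mm; axes as the rack's. There are six equal gaps, 45 mm wide, 50 mm from one to the next along x. They have no floor: a bearing slides in on the counter, and when home touches the back stop, its centre at rack y = 21 mm.
- rail_mid (a point): Middle of the round steel rail (8 mm diameter) that runs along the rack's x axis above its back block, 50 mm above the counter, at rack x = 0, y = -22 mm. End brackets hold it at x = -150 to -142 and 142 to 150 mm; they reach up to 57 mm above the counter.
- marker_runner (a joint): Slide of the lane marker along the rail, m, 0 to 0.256, growing away from the robot along the rack's x axis. Rack x of the tab's middle = value - 0.128, so 0.003 is opposite the middle of the first gap and each next gap adds 0.050. Starts between 0.008 and 0.040; moves under a push of 1 to 2 N and stays where it is left (no spring).
- marker_tab (a point): Middle of the marker's upright tab (black plastic, 10 mm along the rail, 20 mm across, 58 to 84 mm above the counter), at rack y = -22 mm, 71 mm above the counter; axes as the rack's. The tab rises from the middle of the black runner block (22 mm along the rail, 24 mm across, 40 to 60 mm above the counter).
- bearing_a: The bearing to push: plain steel ball bearing, 42 mm diameter, 11 mm high, about 60 g, lying flat on the open counter in front of the robot, left of the rack. Origin at the centre of its underside.
- bearing_b: A like bearing, already home in the rack's fifth gap from the robot. Origin at the centre of its underside. Leave it.
- wrench: Steel combination wrench, 168 x 32 x 9 mm, lying on the counter left of the bearing to push. Origin at the middle of its underside, x axis along it. Leave it.
- pulley: Black V pulley, 86 mm diameter, 32 mm high, lying on the counter to the robot's left. Origin at the centre of its underside. Leave it.

How it is judged:
By the outcome, as a careful person would: the job done as asked, in the order asked, and still so for the second after the job is handed in, with the robot touching nothing.
It also fails if it takes over 72 s, if anything falls off the work surface, if the arm or the gripper's body presses on something with over 40 N, if the wrist force passes 120 N, or if a joint passes its speed limit or range.

## Working session

There is one attempt and no reset: what is moved stays moved. The work goes in short steps, Python scripts to look and compute and a shell command to move; the robot and the scene stay as the last step left them, time stands still between calls to the robot, and variables do not carry over. Pictures are saved under pics/ and viewed, at most 10 in all, crops included, and the job is handed in when it is done.

```bash
mkdir -p pics; cat > h.py <<'E'
from cell import *
import numpy as np, cv2
def save(s,n): cv2.imwrite('pics/'+n,cv2.cvtColor(s['pixels'],cv2.COLOR_RGB2BGR)); np.savez('pics/'+n[:-4],**s)
def cloud(s):
    K=s['camera_matrix'];d=s['range_z'];v,u=np.mgrid[:480,:640]
    X=(u-K[0,2])/K[0,0]*d;Y=(v-K[1,2])/K[1,1]*d
    p=np.stack([X,-Y,-d],-1);T=s['extrinsics'];return p@T[:3,:3].T+T[:3,3]
E
python3 - <<'E'
from h import *
for n in('top','scene'):
    s=snapshot(n);save(s,n+'1.png');print(s['camera_matrix'],s['extrinsics'])
print(sense())
E
```

```text
[[581.55484378   0.         318.52593031]
 [  0.         581.55484378 244.44841122]
 [  0.           0.           1.        ]] [[-1.11030056e-02  9.84913198e-01 -1.72692549e-01  3.25714354e+02]
 [-9.99937469e-01 -1.11666498e-02  6.02982317e-04  4.62721581e+01]
 [-1.33451198e-03  1.72688446e-01  9.84975593e-01  1.05096392e+03]
 [ 0.00000000e+00  0.00000000e+00  0.00000000e+00  1.00000000e+00]]
[[563.32184222   0.         315.00351804]
 [  0.         563.32184222 244.09875842]
 [  0.           0.           1.        ]] [[-8.26335549e-01  2.93366036e-01 -4.80734781e-01 -8.59767725e+01]
 [-5.62677543e-01 -3.94083893e-01  7.26699297e-01  9.13953450e+02]
 [ 2.37390584e-02  8.70996128e-01  4.90716010e-01  6.75006201e+02]
 [ 0.00000000e+00  0.00000000e+00  0.00000000e+00  1.00000000e+00]]
{'clock': 0.1, 'joints': array([-1.34999215e+00,  2.38731186e-01, -1.41691313e-02,  1.31919065e+00,
        3.62775374e-05,  1.57080317e+00]), 'dq': array([ 0.00047857, -0.00223841,  0.00258063, -0.00039311,  0.00150847,
       -0.00021143]), 'joint_efforts': array([ 8.06815888e-05, -5.39720893e+01,  3.47000599e+01,  1.34276718e-02,
       -2.89589434e-05,  1.46152121e-05]), 'tcp_pos': array([ 114.95555944, -512.11159667,  404.13662576]), 'eef_rot': array([ 9.93912047e-01,  1.10174517e-01, -5.32941247e-05, -6.45376084e-04]), 'contact_force': array([-1.00066019, -0.47716794,  0.88591484]), 'ft_torque': array([-0.03150992, -0.04535787, -0.05059588]), 'finger_force': 0.0, 'gripper_width': 84.93698615727722}
```

View pics/top1.png

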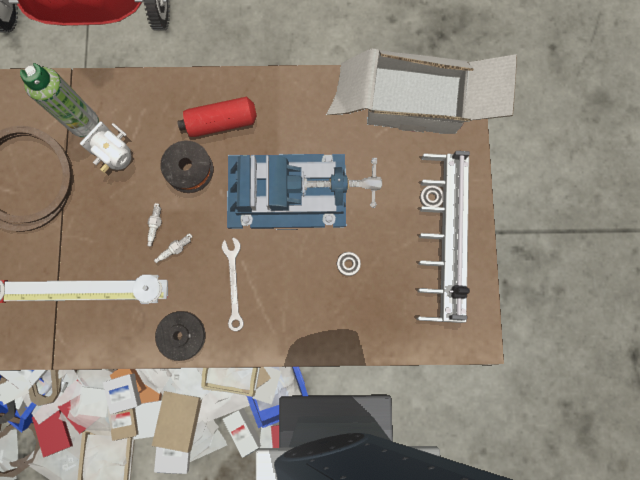

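View pics/scene1.png

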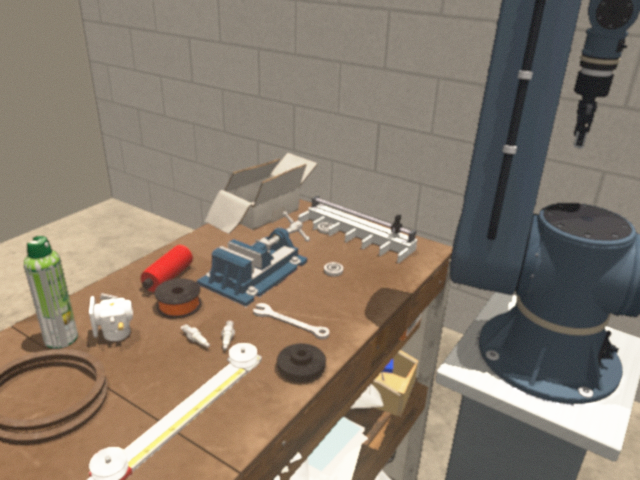

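The top view shows the free bearing at (348,264). The rack's dividers run from v=319 to v=156, with their tips at u≈420. The marker is at (460,292) and bearing_b at (432,197). I'll enlarge the rack area.

```bash
python3 - <<'E'
from h import *
i=cv2.imread('pics/top1.png')[140:335,330:480]
cv2.imwrite('pics/crop1.png',cv2.resize(i,None,fx=3.07,fy=3.07,interpolation=cv2.INTER_CUBIC))
E
```

```text
(no output)
```

View pics/crop1.png

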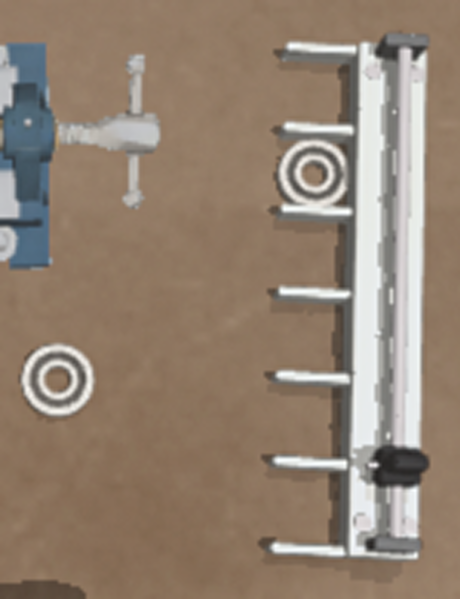

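The crop shows the divider tips at crop (266..279, 548…49), bearing_a at (58,380), bearing_b at (313,173), and the marker at (403,466). Next I convert these to world coordinates.

```bash
python3 - <<'E'
from h import *
s=dict(np.load('pics/top1.npz'));K=s['camera_matrix'];T=s['extrinsics']
def w(c,z):
    u=np.array([330,140])+(np.array(c)+.5)/3.07-.5
    d=T[:3,:3]@np.array([(u[0]-K[0,2])/K[0,0],-(u[1]-K[1,2])/K[1,1],-1]);return T[:3,3]+d*(z-T[2,3])/d[2]
tips=[(264,548),(263,461),(266,376),(267,293),(271,211),(274,129),(277,50)]
roots=[(349,549.5),(349,463),(350,377),(351,294),(353,211),(354,129),(356,49)]
P=np.array([w(c,20)[:2] for c in tips]);R=np.array([w(c,22)[:2] for c in roots]);print(P.round(1),R.round(1))
xs=np.arange(-150,151,50)
src=np.r_[np.c_[xs,0*xs+42.5],np.c_[xs,0*xs]];dst=np.r_[P,R]
sc=src.mean(0);dc=dst.mean(0);U,S,V=np.linalg.svd((src-sc).T@(dst-dc));Rm=(U@V).T;t=dc-Rm@sc
print('rack',t,np.degrees(np.arctan2(Rm[1,0],Rm[0,0])),(dst-(src@Rm.T+t)).round(1))
inv=lambda p:Rm.T@(np.asarray(p)[:2]-t)
print('a',w((58,380),11),inv(w((58,380),11)));print('b',inv(w((313,173),11)))
c=cloud(s);m=(c[...,2]>64)&(c[...,2]<95)&(abs(c[...,1]+265)<90)&(c[...,0]>150)&(c[...,0]<520)
q=c[m];print(len(q),q.min(0),q.max(0),np.median(q,0));print('tab rack',inv(np.median(q,0)),[inv(x).round(1).tolist() for x in q])
bm=(abs(c[...,2]-11)<4)&(np.hypot(c[...,0]-w((58,380),11)[0],c[...,1]-w((58,380),11)[1])<30);b=c[bm];print('a depth',b.min(0),b.max(0))
for x,y in[(-25,42.5),(-25,21),(22,-22),(-125,-22)]:print(x,y,Rm@[x,y]+t)
E
```

```text
[[ 372.8 -123.9]
 [ 422.7 -125.3]
 [ 472.3 -129. ]
 [ 521.6 -131.6]
 [ 571.  -135.9]
 [ 621.2 -139.8]
 [ 670.4 -143.6]] [[ 371.3 -172.1]
 [ 420.8 -174.5]
 [ 470.9 -177.5]
 [ 520.  -180.5]
 [ 570.  -184.1]
 [ 620.1 -187.1]
 [ 669.8 -190.7]]
rack [ 519.7375827 -178.0240296] -3.646268312753561 [[ 0.1  2.2]
 [ 0.1  4. ]
 [-0.2  3.4]
 [-0.9  4. ]
 [-1.3  2.9]
 [-1.   2.2]
 [-1.7  1.6]
 [ 1.3 -3.6]
 [ 0.9 -2.8]
 [ 1.1 -2.7]
 [ 0.3 -2.4]
 [ 0.3 -2.9]
 [ 0.6 -2.7]
 [ 0.4 -3.1]]
a [472.62905652  -8.17962849  11.        ] [-57.81466352 166.50465011]
b [75.447435  19.1973754]
91 [ 408.89128049 -205.08001189   64.10991221] [ 422.61098746 -184.669156     90.76624376] [ 415.31610254 -192.42706827   82.90647195]
tab rack [-103.29411752  -21.01471695] [[-96.2, -17.1], [-97.9, -16.8], [-98.0, -17.9], [-98.1, -19.3], [-97.6, -21.7], [-95.6, -30.6], [-99.3, -14.2], [-100.2, -13.8], [-99.8, -16.1], [-100.0, -17.2], [-99.7, -19.4], [-99.9, -20.4], [-99.9, -21.8], [-99.4, -24.6], [-99.5, -25.7], [-99.1, -28.0], [-99.7, -28.2], [-99.0, -31.1], [-100.4, -14.1], [-101.2, -13.9], [-101.9, -13.9], [-101.6, -16
[... 719 characters left out ...]
[-106.5, -16.3], [-106.3, -18.2], [-106.5, -19.2], [-106.3, -21.0], [-106.5, -22.1], [-105.9, -24.9], [-106.3, -25.5], [-105.9, -27.9], [-106.2, -28.7], [-105.9, -30.7], [-106.9, -14.6], [-107.2, -15.5], [-107.7, -15.8], [-107.7, -17.3], [-107.8, -18.7], [-107.9, -19.8], [-108.0, -21.1], [-107.8, -23.1], [-107.8, -24.4], [-107.5, -26.6], [-107.3, -28.5], [-107.3, -30.0], [-107.1, -31.9], [-107.6, -27.4], [-108.1, -27.7], [-107.9, -29.6], [-109.4, -25.6]]
a depth [451.94606804 -27.33802453   7.0316464 ] [494.13531928  12.74940885  14.92528936]
-25 42.5 [ 497.49103896 -134.02015146]
-25 21 [ 496.1237155  -155.47662896]
22 -22 [ 540.29392637 -201.37861662]
-125 -22 [ 393.59149884 -192.02993996]
```

```bash
python3 -m pendant '[{"fingers":0,"xyz":[2.2,2.7,0],"twist":-1.36},{"fingers":0,"xyz":[2.2,2.7,0],"twist":-1.36},{"fingers":0,"xyz":[2.2,2.7,0],"twist":-1.36},{"fingers":0,"xyz":[2.2,2.7,0],"twist":-1.36},{"fingers":0,"xyz":[2.2,2.7,0],"twist":-1.36},{"fingers":0,"xyz":[2.2,2.7,0],"twist":-1.36},{"fingers":0,"xyz":[2.2,2.7,0],"twist":-1.36},{"fingers":0,"xyz":[2.2,2.7,0],"twist":-1.36},{"fingers":0,"xyz":[2.2,2.7,0],"twist":-1.36},{"fingers":0,"xyz":[2.2,2.7,0],"twist":-1.36},{"fingers":0,"xyz":[2.2,2.7,0],"twist":-1.36},{"fingers":0,"xyz":[2.2,2.5,0],"twist":-1.36},{"fingers":0,"xyz":[0,0,0],"twist":0},{"fingers":0,"xyz":[0,0,0],"twist":0},{"fingers":0,"xyz":[0,0,0],"twist":0}]' 20
python3 - <<'E'
from h import *
s=snapshot('wrist');save(s,'wrist1.png')
c=cloud(s);z=c[...,2]
q=c[(z>66)&(z<88)&(abs(c[...,1]+190)<40)&(abs(c[...,0]-415)<60)];print(len(q),q.min(0) if len(q) else '',q.max(0) if len(q) else '');print(np.median(q,0))
print(sense()['joints'],sense()['contact_force'])
E
```

```text
clock: 1.6
tcp_pos: [378.6, -190.5, 404.5]
eef_rot: [0.999, -0.032, -0.0, -0.0]
contact_force: [0.2, 0.2, -0.6]
gripper_width: 0.3
finger_force: 0.0
380 [ 409.96248615 -206.14587773   66.84499615] [ 420.84119689 -186.4978448    86.10283112]
[ 416.5972216  -196.12570656   83.22982977]
[-4.66759858e-01  6.50220636e-02 -2.25486807e-01  1.28075239e+00
 -5.84250331e-05  2.73959179e+00] [-0.00959655 -0.19083377  0.04131235]
```

View pics/wrist1.png

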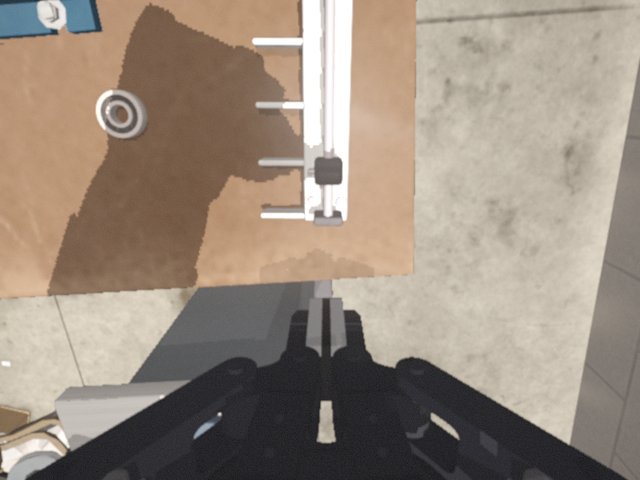

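Wrist view: the tab is at (328,170), the end bracket at (328,217), the dividers at v=214,162,105,42, and the shut fingers are centred on u≈326. I'll refine the rack pose from wrist depth.

```bash
python3 - <<'E'
from h import *
for f in('wrist1','top1'):
    s=dict(np.load(f'pics/{f}.npz'));c=cloud(s).reshape(-1,3);z=c[:,2]
    a=np.radians(-3.65);Rm=np.array([[np.cos(a),-np.sin(a)],[np.sin(a),np.cos(a)]]);r=(c[:,:2]-[519.7,-179.5])@Rm
    print(f)
    for i in range(7):
        X=-150+50*i;q=r[(abs(z-21)<3)&(abs(r[:,0]-X)<8)&(r[:,1]>8)&(r[:,1]<55)]
        if len(q)>5:print(X,len(q),np.percentile(q[:,0],[5,50,95]).round(1),q[:,1].max().round(1))
    q=r[(abs(z-30)<2.5)&(abs(r[:,0])<140)&(abs(r[:,1]+20)<40)]
    for lo in range(-140,140,70):
        p=q[(q[:,0]>lo)&(q[:,0]<lo+70)]
        if len(p):print('block y',lo,np.percentile(p[:,1],[1,99]).round(1))
E
```

```text
wrist1
-150 198 [-152.2 -149.2 -147.2] 41.0
-100 209 [-101.6  -99.6  -97.2] 41.0
-50 219 [-52.1 -49.7 -48. ] 40.8
0 264 [-2.4 -0.3  2. ] 40.1
block y -140 [-40.9  -1.4]
block y -70 [-41.3  -2. ]
block y 0 [-41.7  -2.3]
top1
-150 49 [-152.  -149.5 -147.4] 42.4
-100 49 [-102.2  -99.9  -97.5] 41.7
-50 48 [-52.3 -49.9 -47.2] 42.5
0 38 [-2.1 -0.1  2.3] 40.3
50 51 [47.5 50.2 52.4] 41.1
100 47 [ 97.5  99.3 102.4] 40.6
150 45 [146.7 149.6 152.6] 39.8
block y -140 [-39.3   0.5]
block y -70 [-39.2  -0.1]
block y 0 [-40.4  -0.9]
block y 70 [-41.1  -1.2]
```

```bash
python3 -m pendant '[{"fingers":0,"xyz":[0,-0.5,-4],"twist":0},{"fingers":0,"xyz":[0,0,-4],"twist":0},{"fingers":0,"xyz":[0,0,-4],"twist":0},{"fingers":0,"xyz":[0,0,-3],"twist":0},{"fingers":0,"xyz":[0,0,-1.3],"twist":0},{"fingers":0,"xyz":[0,0,0],"twist":0},{"fingers":0,"xyz":[1,-0.07,0],"twist":0},{"fingers":0,"xyz":[0.7,-0.05,0],"twist":0},{"fingers":0,"xyz":[0.7,-0.05,0],"twist":0},{"fingers":0,"xyz":[0.7,-0.05,0],"twist":0},{"fingers":0,"xyz":[0.7,-0.05,0],"twist":0},{"fingers":0,"xyz":[0.7,-0.05,0],"twist":0},{"fingers":0,"xyz":[0.7,-0.05,0],"twist":0},{"fingers":0,"xyz":[0.7,-0.05,0],"twist":0},{"fingers":0,"xyz":[0.7,-0.05,0],"twist":0},{"fingers":0,"xyz":[0.7,-0.05,0],"twist":0},{"fingers":0,"xyz":[0.7,-0.05,0],"twist":0},{"fingers":0,"xyz":[0.4,0,0],"twist":0},{"fingers":0,"xyz":[0,0,0],"twist":0}]' 
cat >> h.py <<'E'
def tab(n,name):
    s=snapshot(n);save(s,name);c=cloud(s).reshape(-1,3);z=c[:,2]
    a=np.radians(-4.0);Rm=np.array([[np.cos(a),-np.sin(a)],[np.sin(a),np.cos(a)]]);r=(c[:,:2]-[519.9,-180.3])@Rm
    q=r[(z>78)&(z<87)&(abs(r[:,1]+22)<20)&(r[:,0]>-130)&(r[:,0]<130)]
    print(n,len(q),np.percentile(q,[2,50,98],axis=0).round(1).tolist())
E
python3 - <<'E'
from h import *
tab('wrist','w2.png');tab('top','t2.png');print(sense()['contact_force'],sense()['tcp_pos'])
E
```

```text
clock: 3.55
tcp_pos: [463.6, -201.0, 241.6]
eef_rot: [0.999, -0.032, 0.0, -0.0]
contact_force: [0.9, -0.5, 0.0]
gripper_width: -0.1
finger_force: 0.0
wrist 2101 [[-47.6, -38.0], [-38.5, -24.0], [-32.4, -13.4]]
top 11 [[-65.4, -29.3], [-62.3, -17.8], [-60.8, -11.5]]
[-1.23769441 -0.28118178 -0.52670242] [ 463.06708524 -200.92969631  241.61523776]
```

View pics/w2.png

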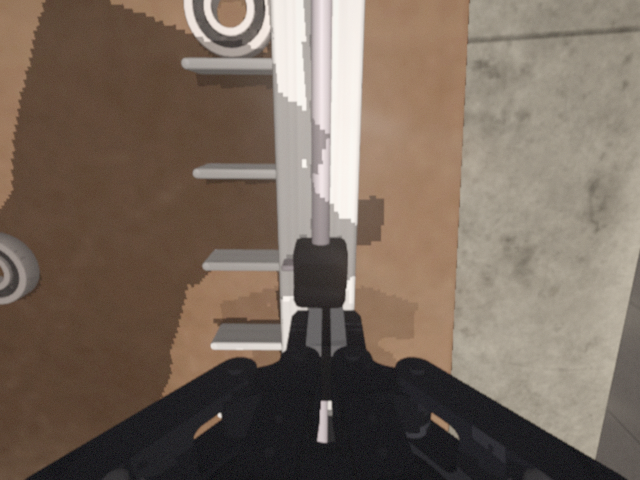

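The fingers are behind the tab, at rack x ≈ -38.5, with the marker block at (320,272). Another 13 mm is needed; then I back off and measure.

```bash
python3 -m pendant '[{"fingers":0,"xyz":[0.5,-0.03,0],"twist":0},{"fingers":0,"xyz":[0.5,-0.03,0],"twist":0},{"fingers":0,"xyz":[0.3,-0.02,0],"twist":0},{"fingers":0,"xyz":[0,0,0],"twist":0},{"fingers":0,"xyz":[0,0,0],"twist":0},{"fingers":0,"xyz":[-1,0.07,0],"twist":0},{"fingers":0,"xyz":[-3,0.2,0],"twist":0},{"fingers":0,"xyz":[-3,0.2,0],"twist":0},{"fingers":0,"xyz":[0,0,0],"twist":0}]' 
python3 - <<'E'
from h import *
tab('wrist','w3.png')
c=cloud(dict(np.load('pics/w3.npz'))).reshape(-1,3);z=c[:,2]
a=np.radians(-4.0);Rm=np.array([[np.cos(a),-np.sin(a)],[np.sin(a),np.cos(a)]]);r=(c[:,:2]-[519.9,-180.3])@Rm
q=r[(z>81)&(z<87)&(abs(r[:,1]+22)<20)&(abs(r[:,0]+25)<20)];print(len(q),q.min(0),q.max(0),np.percentile(q[:,0],[3,97]))
for X in(-100,-50,0,50):
    q=r[(abs(z-21)<3)&(abs(r[:,0]-X)<8)&(r[:,1]>8)&(r[:,1]<35)]
    if len(q):print(X,len(q),np.percentile(q[:,0],[5,50,95]).round(1))
q=c[(abs(z-11)<3)&(np.hypot(c[:,0]-473,c[:,1]+8)<40)];print('a',q.min(0),q.max(0))
E
```

```text
clock: 4.55
tcp_pos: [401.9, -196.1, 241.4]
eef_rot: [0.999, -0.032, -0.002, -0.001]
contact_force: [0.1, -0.3, 0.2]
gripper_width: 0.1
finger_force: 0.0
wrist 2856 [[-110.0, -36.8], [-27.0, -23.7], [-20.5, -13.3]]
2008 [-30.04926991 -33.13917387] [-20.03910764 -13.45001099] [-29.70034957 -20.59566815]
-100 542 [-102.3  -99.5  -97.7]
-50 606 [-52.8 -50.3 -48.1]
0 832 [-3.  -0.9  1.5]
a [458.44816336 -31.62240662   8.0083307 ] [476.01834766 -24.78440409  10.7498258 ]
```

The tab is at rack x -25.0, centred on gap 3. Before the bearing push, I'll check clearance to the vise.

```bash
python3 - <<'E'
from h import *
c=cloud(dict(np.load('pics/top1.npz'))).reshape(-1,3)
for y in range(-120,120,30):
    for zl in(15,70):
        q=c[(c[:,2]>zl)&(c[:,2]<300)&(c[:,1]>y)&(c[:,1]<y+30)&(c[:,0]>400)]
        if len(q):print(y,zl,q[:,0].min().round(),q[q[:,0].argmin(),2].round())
E
python3 -m pendant '[{"fingers":12,"xyz":[0,0,2],"twist":0},{"fingers":12,"xyz":[0,2,0],"twist":8.5},{"fingers":12,"xyz":[0,2,0],"twist":8.5},{"fingers":12,"xyz":[0,2,0],"twist":8.5},{"fingers":12,"xyz":[0,2,0],"twist":8.5},{"fingers":12,"xyz":[0.5,2,0],"twist":8.5},{"fingers":12,"xyz":[0.5,2,0],"twist":8.5},{"fingers":12,"xyz":[0.5,2,0],"twist":8.5},{"fingers":12,"xyz":[0.5,2,0],"twist":8.5},{"fingers":12,"xyz":[0.5,2,0],"twist":8.5},{"fingers":12,"xyz":[1,2,0],"twist":8.5},{"fingers":12,"xyz":[1,2,0],"twist":8.5},{"fingers":12,"xyz":[1,2.1,0],"twist":8.5},{"fingers":12,"xyz":[0,0,0],"twist":8.5},{"fingers":12,"xyz":[0,0,0],"twist":0},{"fingers":12,"xyz":[0,0,0],"twist":0}]'
python3 - <<'E'
from h import *
s=snapshot('wrist');save(s,'w4.png');s=snapshot('top');save(s,'t4.png');print(sense()['joints'])
E
```

```text
-120 15 699.0 145.0
-120 70 699.0 145.0
-90 15 599.0 53.0
-90 70 701.0 144.0
-60 15 573.0 28.0
-60 70 628.0 72.0
-30 15 457.0 15.0
-30 70 607.0 72.0
0 15 543.0 16.0
0 70 595.0 71.0
30 15 541.0 17.0
60 15 541.0 16.0
60 70 590.0 71.0
90 15 542.0 15.0
90 70 565.0 80.0
clock: 6.2
tcp_pos: [461.1, 44.0, 261.7]
eef_rot: [0.598, 0.802, -0.0, 0.0]
contact_force: [-0.5, -0.6, 0.2]
gripper_width: 10.1
finger_force: 0.0
[ 9.45112665e-02  2.31655507e-01 -4.13498388e-01  9.25542216e-01
 -4.53832423e-06  1.37549166e+00]
```

View pics/w4.png

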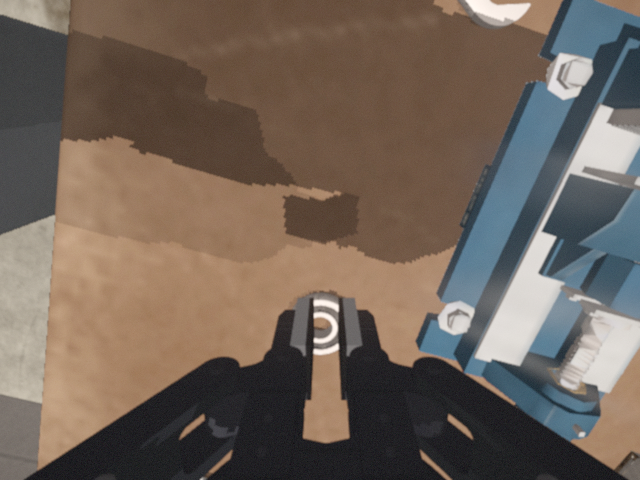

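Bearing shows at (325,325), between and beneath the fingers, consistent with being ahead of them on the tool's -x side. Next: measure it in both clouds.

```bash
python3 - <<'E'
from h import *
for f in('wrist1','w4','top1'):
    s=dict(np.load(f'pics/{f}.npz'));c=cloud(s)
    m=(c[...,2]>6.5)&(c[...,2]<16)&(np.hypot(c[...,0]-473,c[...,1]+8)<35)
    q=c[m][:,:2].astype(np.float32);(cx,cy),r=cv2.minEnclosingCircle(q);print(f,len(q),cx,cy,r,q.min(0),q.max(0))
s=dict(np.load('pics/w4.npz'));z=cloud(s);m=(z[...,2]>70);print(z[300,305],z[300,345],z[350,320],z[300,325])
E
```

```text
wrist1 1603 473.3191833496094 -9.765647888183594 21.5738468170166 [452.13873 -31.12557] [493.85944    11.6529255]
w4 1049 472.552490234375 -8.510857582092285 21.313716888427734 [452.64264 -29.58363] [488.2907    12.656789]
top1 349 473.174560546875 -7.559724807739258 21.239360809326172 [451.94608  -27.338024] [494.18854   12.749409]
[450.13200142  51.2571088   95.62274044] [465.62991544  55.36561811  94.70707359] [477.64203689 -25.72578286  11.36104857] [470.05185838  11.80124305  11.93400021]
```

```bash
python3 -m pendant '[{"fingers":12,"xyz":[-0.4,0,-3],"twist":0},{"fingers":12,"xyz":[0,0,-3],"twist":0},{"fingers":12,"xyz":[0,0,-2],"twist":0},{"fingers":12,"xyz":[0,0,-0.5],"twist":0},{"fingers":12,"xyz":[0,0,0],"twist":0},{"fingers":12,"xyz":[0,0,0],"twist":0}]'
python3 -m pendant '[{"fingers":12,"xyz":[0.2,-0.7,0],"twist":0},{"fingers":12,"xyz":[0.2,-0.7,0],"twist":0},{"fingers":12,"xyz":[0.2,-0.7,0],"twist":0},{"fingers":12,"xyz":[0.2,-0.7,0],"twist":0},{"fingers":12,"xyz":[0.2,-0.7,0],"twist":0},{"fingers":12,"xyz":[0.22,-0.7,0],"twist":0},{"fingers":12,"xyz":[0.22,-0.7,0],"twist":0},{"fingers":12,"xyz":[0.22,-0.7,0],"twist":0},{"fingers":12,"xyz":[0.22,-0.7,0],"twist":0},{"fingers":12,"xyz":[0.22,-0.7,0],"twist":0},{"fingers":12,"xyz":[0.22,-0.7,0],"twist":0},{"fingers":12,"xyz":[0.22,-0.7,0],"twist":0},{"fingers":12,"xyz":[0.22,-0.7,0],"twist":0},{"fingers":12,"xyz":[0.22,-0.7,0],"twist":0},{"fingers":12,"xyz":[0.22,-0.7,0],"twist":0},{"fingers":12,"xyz":[0.2,-0.5,0],"twist":0},{"fingers":12,"xyz":[0,-0.2,0],"twist":0},{"fingers":12,"xyz":[0,0,0],"twist":0}]'
python3 - <<'E'
from h import *
s=snapshot('top');save(s,'t5.png');c=cloud(s);print(sense()['tcp_pos'])
i=cv2.imread('pics/t5.png')[140:335,280:480];cv2.imwrite('pics/c5.png',cv2.resize(i,None,fx=3,fy=3,interpolation=cv2.INTER_CUBIC))
E
```

```text
clock: 6.9
tcp_pos: [457.5, 43.8, 177.5]
eef_rot: [0.596, 0.803, 0.0, 0.0]
contact_force: [0.4, -0.4, 0.7]
gripper_width: 10.2
finger_force: 0.0
clock: 8.7
tcp_pos: [490.9, -68.3, 176.6]
eef_rot: [0.596, 0.803, -0.0, -0.0]
contact_force: [-0.2, 0.2, -1.0]
gripper_width: 10.3
finger_force: 0.0
[490.89529634 -68.1200719  176.62888949]
```

View pics/c5.png

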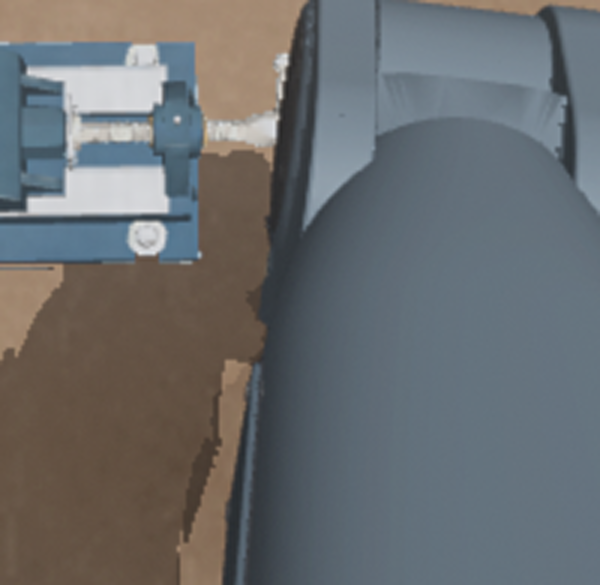

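The top view is blocked by the arm. I'll back out, rise, turn square to the gap, and look with the wrist camera.

```bash
python3 -m pendant '[{"fingers":12,"xyz":[-0.3,1,0],"twist":0},{"fingers":12,"xyz":[-0.3,1,0],"twist":0},{"fingers":12,"xyz":[0,0,3],"twist":0},{"fingers":12,"xyz":[0,0,3],"twist":-5},{"fingers":12,"xyz":[0.6,0,3],"twist":-5},{"fingers":12,"xyz":[0.6,0,0],"twist":-5},{"fingers":12,"xyz":[0.7,0,0],"twist":-5.5},{"fingers":12,"xyz":[0,0,0],"twist":0},{"fingers":12,"xyz":[0,0,0],"twist":0}]'
python3 - <<'E'
from h import *
s=snapshot('wrist');save(s,'w6.png');c=cloud(s)
a=np.radians(-4.0);Rm=np.array([[np.cos(a),-np.sin(a)],[np.sin(a),np.cos(a)]]);t=np.array([519.9,-180.3])
m=(c[...,2]>6.5)&(c[...,2]<16)&(np.hypot(c[...,0]-500,c[...,1]+99)<35)
q=c[m][:,:2].astype(np.float32);C,r=cv2.minEnclosingCircle(q);print(len(q),C,r,'rack',(np.array(C)-t)@Rm)
p=(sense()['tcp_pos'][:2]-t)@Rm;print('tcp rack',p)
E
```

```text
clock: 9.65
tcp_pos: [503.5, -47.3, 266.4]
eef_rot: [0.728, 0.685, -0.0, -0.0]
contact_force: [0.1, 0.5, -0.8]
gripper_width: 10.1
finger_force: 0.0
1022 (501.0692138671875, -98.95677947998047) 21.315196990966797 rack [-24.45913151  79.83150328]
tcp rack [-25.7536822  131.40186529]
```

View pics/w6.png

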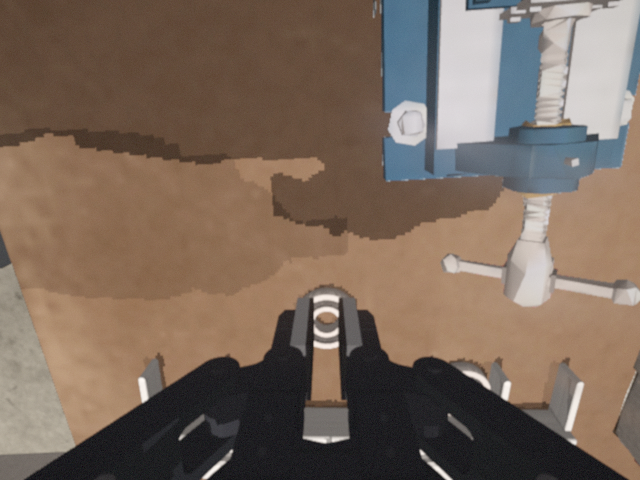

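Bearing at rack (-24.5, 79.8), tool squared at x -25.8. Now straight in.

```bash
python3 -m pendant '[{"fingers":12,"xyz":[0,0,-3],"twist":0},{"fingers":12,"xyz":[0,0,-3],"twist":0},{"fingers":12,"xyz":[0,0,-2.5],"twist":0},{"fingers":12,"xyz":[0,0,-0.5],"twist":0},{"fingers":12,"xyz":[0,0,0],"twist":0},{"fingers":12,"xyz":[-0.07,-1,0],"twist":0},{"fingers":12,"xyz":[-0.03,-0.5,0],"twist":0},{"fingers":12,"xyz":[-0.04,-0.5,0],"twist":0},{"fingers":12,"xyz":[-0.03,-0.5,0],"twist":0},{"fingers":12,"xyz":[-0.04,-0.5,0],"twist":0},{"fingers":12,"xyz":[-0.03,-0.5,0],"twist":0},{"fingers":12,"xyz":[-0.04,-0.5,0],"twist":0},{"fingers":12,"xyz":[-0.03,-0.5,0],"twist":0},{"fingers":12,"xyz":[-0.04,-0.5,0],"twist":0},{"fingers":12,"xyz":[-0.03,-0.5,0],"twist":0},{"fingers":12,"xyz":[0,0,0],"twist":0}]'
python3 -m pendant '[{"fingers":12,"xyz":[-0.04,-0.5,0],"twist":0},{"fingers":12,"xyz":[-0.03,-0.5,0],"twist":0},{"fingers":12,"xyz":[-0.04,-0.5,0],"twist":0},{"fingers":12,"xyz":[0,0,0],"twist":0},{"fingers":12,"xyz":[0,0,0],"twist":0}]'
```

```text
clock: 11.3
tcp_pos: [500.2, -103.6, 176.6]
eef_rot: [0.73, 0.684, -0.0, 0.0]
contact_force: [-0.6, -0.0, -0.1]
gripper_width: 10.2
finger_force: 0.0
clock: 11.8
tcp_pos: [499.0, -118.2, 176.6]
eef_rot: [0.73, 0.684, -0.0, -0.0]
contact_force: [0.1, -0.3, 0.1]
gripper_width: 10.2
finger_force: 0.0
```

```bash
python3 -m pendant '[{"fingers":12,"xyz":[-0.02,-0.3,0],"twist":0},{"fingers":12,"xyz":[-0.02,-0.3,0],"twist":0},{"fingers":12,"xyz":[0,-0.1,0],"twist":0},{"fingers":12,"xyz":[0,0,0],"twist":0},{"fingers":12,"xyz":[0,0,0],"twist":0}]'
python3 -m pendant '[{"fingers":12,"xyz":[0,-0.1,0],"twist":0},{"fingers":12,"xyz":[0,0,0],"twist":0},{"fingers":12,"xyz":[0,0,0],"twist":0}]'
```

```text
clock: 12.3
tcp_pos: [498.6, -125.1, 176.7]
eef_rot: [0.729, 0.684, -0.0, -0.0]
contact_force: [0.1, -0.0, 0.1]
gripper_width: 10.2
finger_force: 0.0
clock: 12.6
tcp_pos: [498.7, -126.0, 176.7]
eef_rot: [0.729, 0.684, -0.0, -0.0]
contact_force: [0.4, 1.1, 0.6]
gripper_width: 10.1
finger_force: 0.1
```

```bash
python3 -m pendant '[{"fingers":12,"xyz":[0,-0.1,0],"twist":0},{"fingers":12,"xyz":[0,0,0],"twist":0},{"fingers":12,"xyz":[0,0,0],"twist":0}]'
python3 -m pendant '[{"fingers":12,"xyz":[0,-0.1,0],"twist":0},{"fingers":12,"xyz":[0,0,0],"twist":0},{"fingers":12,"xyz":[0,0,0],"twist":0}]'
```

```text
clock: 12.9
tcp_pos: [498.7, -127.0, 176.7]
eef_rot: [0.729, 0.684, 0.0, -0.0]
contact_force: [0.6, 1.5, -0.1]
gripper_width: 10.2
finger_force: 0.5
clock: 13.2
tcp_pos: [498.6, -127.6, 176.7]
eef_rot: [0.729, 0.684, 0.0, -0.001]
contact_force: [0.3, 4.4, 1.2]
gripper_width: 10.4
finger_force: 2.2
```

```bash
python3 -m pendant '[{"fingers":12,"xyz":[0,-0.1,0],"twist":0},{"fingers":12,"xyz":[0,0,0],"twist":0},{"fingers":12,"xyz":[0,0,0],"twist":0}]'
python3 -m pendant '[{"fingers":12,"xyz":[0.07,1,0],"twist":0},{"fingers":12,"xyz":[0.2,3,0],"twist":0},{"fingers":12,"xyz":[0,0,4],"twist":0},{"fingers":12,"xyz":[0,0,5],"twist":0},{"fingers":12,"xyz":[-4,4,5],"twist":0},{"fingers":12,"xyz":[-4,4,5],"twist":0},{"fingers":12,"xyz":[-4,5,0],"twist":0},{"fingers":12,"xyz":[-4,5,0],"twist":0},{"fingers":12,"xyz":[-4,5,0],"twist":0},{"fingers":12,"xyz":[0,5,0],"twist":0},{"fingers":12,"xyz":[0,5,0],"twist":0},{"fingers":12,"xyz":[0,0,0],"twist":0},{"fingers":12,"xyz":[0,0,0],"twist":0}]'
python3 - <<'E'
from h import *
s=snapshot('top');save(s,'t7.png')
c=cloud(s);a=np.radians(-4.0);Rm=np.array([[np.cos(a),-np.sin(a)],[np.sin(a),np.cos(a)]]);t=np.array([519.9,-180.3])
r=(c[...,:2]-t)@Rm
for X in(-25,75):
    m=(c[...,2]>7)&(c[...,2]<15)&(abs(r[...,0]-X)<21)&(r[...,1]>-2)&(r[...,1]<70)
    q=r[m];print(X,len(q),q.min(0),q.max(0),q.mean(0))
tab('top','t8.png')
i=cv2.imread('pics/t7.png')[140:335,330:480]
cv2.imwrite('pics/c7.png',cv2.resize(i,None,fx=3.07,fy=3.07,interpolation=cv2.INTER_CUBIC))
E
```

```text
clock: 13.5
tcp_pos: [498.6, -128.1, 176.6]
eef_rot: [0.729, 0.684, 0.001, -0.001]
contact_force: [0.5, 9.6, 0.5]
gripper_width: 10.3
finger_force: 4.0
clock: 14.8
tcp_pos: [354.1, 182.3, 332.8]
eef_rot: [0.728, 0.685, -0.0, 0.0]
contact_force: [-0.3, -1.3, 0.1]
gripper_width: 10.2
finger_force: 0.0
-25 341 [-45.18171598  -0.83671987] [-4.00324011 42.10854867] [-24.78590805  20.48945128]
75 333 [55.66221903 -0.55486873] [94.6801234  42.21223815] [74.65971805 20.57501284]
top 70 [[-29.9, -29.9], [-25.5, -20.3], [-19.9, -12.0]]
```

View pics/c7.png

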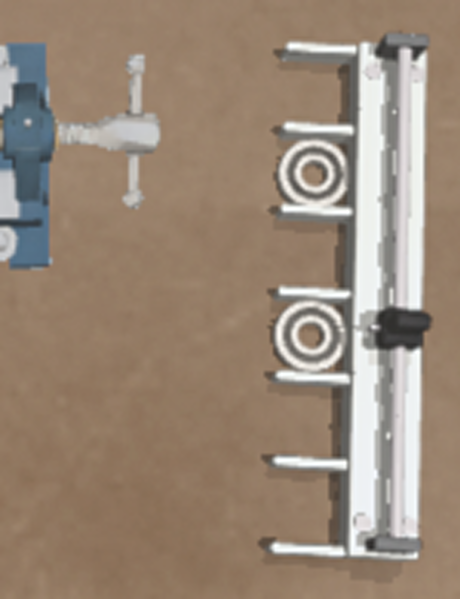

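The final crop shows the bearing at (311,336), home in the third gap. Its depth (rack y 20.5) matches bearing_b's (20.6), and bearing_b is unmoved at (313,173). The tab is opposite the third gap at (404,328).

```bash
python3 -c "
from cell import *
print(hand_in())"
```

```text
the job is handed in; nothing more can be done
None
```

The job is handed in: the marker tab is opposite the third gap, and the bearing is fully home in that gap. The bearing already in the rack did not move. The arm stayed well away from the wrench and pulley, though I didn't re-measure those two.

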